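# Press a border tile into the corner of a squaring jig

## Task

Turn the jig's selector knob to its middle mark, which raises the two pop-up stops to their middle height, and let go of the knob. Then take the stone tile by the lifter handle on it, set it flat on the jig plate and press it into the corner, long side flush against the far stop and short side flush against the left stop. Finish while still holding the tile by its handle and pressing it firmly, without forcing, against both stops at once; leave the other things on the bench where they are.

Things in the scene. Friction and masses are not known exactly. Their poses are not given: they have to be found in the camera images.
- jig: Squaring jig fixed to the bench: dark smooth steel plate 220 (x) x 300 (y) x 20 mm; its position and yaw (within 15 degrees) vary. Origin: centre of the underside; x points to the far edge, y to the left edge. Selector knob near its near right corner, tile corner near its far left corner. Tile on plate or stop: friction about 0.25, which takes part of a sideways push
- jig_corner (a point): point on the plate top where the inner faces of the two stops would meet, at x 80, y 120, z 20 mm in the jig's frame; axes as the jig's. The tile belongs on the -x, -y side of it
- selector (a joint): selector knob, rad: 0 = first mark (both stops down), 0.9 = middle mark (stops at middle height), 1.8 = last mark (stops at full height, too high for this tile); the stops rise evenly with it. Grows clockwise seen from above; end stops at 0 and 1.8. It starts at or near 0. A spring detent pulls it to the nearest mark when let go, with up to 0.15 N m
- selector_grip (a point): on the selector's upright axis, at x -45, y -105, z 56 mm in the jig's frame, the height to grip. Black bar 48 mm long, 14 wide, 34 tall (z 32 to 66 mm above the bench) on a disc 48 mm across; a white line on it is the pointer. At 0.9 rad it points along the jig's -x; at value q the bar lies at the jig's yaw + 0.9 - q. White marks on the plate round it: short, medium (the middle one), long
- stop_far: steel pop-up stop along the jig's y, 120 mm long, its inner (-x) face at x 80 mm in the jig's frame, spanning y -5 to 115 mm; stands 1 mm above the plate at the first mark, 9 mm at the middle mark, 17 mm at the last. Origin: middle of its top face
- stop_left: steel pop-up stop along the jig's x, 90 mm long, its inner (-y) face at y 120 mm in the jig's frame, spanning x -15 to 75 mm; stands 1 mm above the plate at the first mark, 9 mm at the middle mark, 17 mm at the last. Origin: middle of its top face
- tile: loose marble tile 80 (x) x 110 (y) x 15 mm with a grey hand lifter fixed on top, together about 0.5 kg, lying flat on the bench to the right of the jig, yaw within 40 degrees. Origin: centre of its underside. Polished faces. Fully in the corner its centre is 40 mm (jig x) and 55 mm (jig y) from jig_corner
- tile_grip (a point): middle of the lifter's handle bar, 52 mm above the tile's underside. The bar runs along the tile's y: 90 mm long, 20 mm wide (tile x), 24 mm tall (40 to 64 mm above the underside), on two posts at its ends, 18 mm free below it in between
- sprayer: yellow pump spray bottle with blue head, 100 mm across, 221 mm tall, loose, standing on the bench; leave alone. Origin: centre of its underside
- mallet: rubber mallet lying on the bench beyond the jig, head 54 mm across and 90 mm long, wooden handle 200 mm; leave alone. Origin: under the middle of the head
- offcut: loose square terracotta tile 70 x 70 x 18 mm left of the jig; leave alone. Origin: centre of its underside
Mind the look-alikes: they are no part of the job. Of the things that look like the tile, the smallest one is meant.

How it is judged:
On the way, in this order (a step that is already met when the one before it is completed fails the run):
1. the selector stands at the middle mark, let go, before the tile is on the jig (value of joint selector between 0.75 and 1.05 rad and distance between the grasp point and selector_grip above 0.05 m and contact force between tile and jig below 0.01 N), for 0.3 s.
2. the tile is pressed against both stops (contact force between tile and stop_far above 2 N and contact force between tile and stop_left above 2 N), for 0.3 s.
At the end, for the whole second after the job is handed in: Selector within 0.15 rad of its middle mark; tile flat on the plate (3 mm, 0.05 rad), within 3 mm of its place in the corner, square within 0.04 rad, long side on the far stop; at rest, still held by the handle, pressing on each stop with 2 to 50 N (all of step 2 and value of joint selector between 0.75 and 1.05 rad and contact force between tile and stop_far below 50 N and contact force between tile and stop_left below 50 N and contact force between the fingers and tile above 3 N and distance between the grasp point and tile_grip below 0.06 m and x of tile in the frame of jig_corner between -0.043 and -0.037 m and y of tile in the frame of jig_corner between -0.058 and -0.052 m and z of tile in the frame of jig_corner between -0.003 and 0.003 m and angle between tile's own z axis and vertical below 0.05 rad and angle between the x axis of tile and the x axis of jig, either way round below 0.04 rad and linear speed of tile below 0.02 m/s); the arm keeps its last pose, push and grip.
It fails at once if the sprayer is moved more than 30 mm or tipped (distance of sprayer from where it was at the start of the episode above 0.03 m or angle between sprayer's own z axis and vertical above 0.3 rad).
It fails at once if the mallet is moved more than 30 mm (distance of mallet from where it was at the start of the episode above 0.03 m).
It fails at once if the terracotta offcut is moved more than 30 mm (distance of offcut from where it was at the start of the episode above 0.03 m).
It also fails if it takes over 64 s, if anything falls off the work surface, if the arm or the gripper's body presses on something with over 40 N, if the wrist force passes 120 N, or if a joint passes its speed limit or range.

## Robot

A 6-joint arm with a two-finger parallel gripper is mounted at the origin on the work surface. World frame = base frame: x ahead of the robot, y to its left, z up, the work surface at z = 0. Lengths are in m, angles in rad, forces in N, time in s.
With the tool pointing down it reaches from about 0.25 to 0.725 m from the base axis. Payload 4 kg.
Tool frame: the origin (TCP) lies midway between the tips of the shut fingers; the grasp point (between the pads) lies 19 mm behind it; z points along the fingers, y is the line along which they close (so a half turn about z gives the same grasp; the last joint's range is limited). The gripper opens to 85 mm and grips with 20 to 120 N. Pads are 22 mm wide; open, the fingers measure 114 mm over their backs; the gripper's body (76 mm by 85 mm) begins 54 mm behind the grasp point. The pads swing forward as they close: fully open they stand 13 mm farther back than shut.
Start: joints at [-1.142, 0.241, 0.005, 1.335, 0, 1.571], TCP at [0.208, -0.455, 0.21] pointing down, gripper open.
Joint ranges: [-2.72, 2.72], [-1.05, 1.87], [-1.09, 1.28], [-1.99, 2.15], [-1.42, 1.44], [-3.14, 3.14]. Speed limits (rad/s): [2.79, 2.79, 3.14, 3.14, 3.14, 3.14].

## Interface

Orientations are given as a unit quaternion [x, y, z, w].
In Python, from workcell import bot gives the robot as it stands. The module is installed in compiled form; this text tells all that it offers.
- The arm moves only by the tool jog_arm, never from a script. Its argument "deltas" is a list of rows, each an object with "fingers": the opening, from 0 (shut) to 1 (fully open); "delta_pos": the shift along the tool's x, y, z normalised to -1 to 1, where 1 is 300 mm, a list of three; "yaw": the turn about the tool's z normalised to -1 to 1, where 1 is pi/4 rad. A call has 1 to 12 rows; each row is the pose to reach, as a shift and turn from the pose commanded when the call began, along the tool's axes at that moment; what a row does not reach only later rows make up. A row lasts 1/10 s, in which the tool goes at most 50 mm and 8.59 degrees, less where a joint would pass 70% of its speed; a pose out of reach is approached as far as the arm can. A call with a number of a shift or a turn outside -1 to 1 is refused whole. A call with a gripper value outside its range is refused whole. The fingers move at their own pace and stop on an object; the grip force is fixed at half the most. Time passes only in rows, so rows that repeat a pose let the fingers close. It gives the time, the measured TCP pose, the force, the opening and the grip force at its end, in the units of the state.
- bot.get_obs(): the state, without advancing time (a new reading comes with each control period).
- bot.camera(name): name is "scene" or "top" or "wrist"; returns a dict with "image" (400x640x3 uint8, red, green, blue), "range_z" (400x640 float32, m along the optical axis (not along the pixel's ray), 0 where there is no reading), "fx", "fy", "cx", "cy" (pixels), "rvec" (rotation vector, rad) and "tvec" (3), from world to camera coordinates, as OpenCV has them. Camera axes: x right, y down, z forward; pixel columns grow to the right and rows downward; lengths in m; the calibration is good to about 2 mm. A picture is of the moment at which its call begins.
- bot.job_done(): hands the job in; it is judged then, once.
The state is a dict: "clock": time; "joint_pos": joint angles; "joint_vel": joint speeds; "tau": joint torques, N m; "eef_pos": TCP position; "tool_rot": TCP orientation; "ft_force": force on the tool from outside, world axes, zero at the start; "ft_torque": the same for the moment, N m; "grip_width": finger opening in m; "grasp_force": force on a finger pad.
Only numpy, scipy, OpenCV 4.12 (cv2) and the standard library are available. Lean on these libraries where they do the work, as an engineer would, in place of code of your own. Each camera call takes 0.05 s, during which the arm holds its last target. There are 200 camera calls.

## Working session

There is one attempt and no reset: what is moved stays moved. The work goes in short steps, Python scripts to look and compute and a tool call to move; the robot and the scene stay as the last step left them, time stands still between calls to the robot, and variables do not carry over. Pictures are saved under pics/ and viewed, at most 10 in all, crops included, and the job is handed in when it is done.

Besides the shell and the picture viewer there is one more tool, called after "Request:" as name(argument=value, ...), one argument or row to a line, values as JSON. jog_arm: Moves the arm, as the interface text tells. Scaled input: -1 to 1 covers 300 mm each way for a shift and pi/4 rad each way for a turn. Its arguments: {"type":"object","properties":{"deltas":{"type":"array","items":{"type":"object","properties":{"fingers":{"type":"number"},"delta_pos":{"type":"array","items":{"type":"number"}},"yaw":{"type":"number"}}}}},"required":["deltas"]}

```bash
mkdir -p pics
cat > h.py <<'E'
import numpy as np, cv2
from workcell import bot
def cam(n):
    c=bot.camera(n); np.savez(f'{n}.npz',**c); return c
def load(n): return dict(np.load(f'{n}.npz'))
def cloud(c):
    z=c['range_z']; v,u=np.mgrid[:z.shape[0],:z.shape[1]]
    p=np.stack([(u-c['cx'])/c['fx']*z,(v-c['cy'])/c['fy']*z,z],-1)
    R,_=cv2.Rodrigues(c['rvec']); w=(p-c['tvec'].reshape(3))@R; w[z==0]=np.nan; return w
def onplane(c,u,v,z):
    R,_=cv2.Rodrigues(c['rvec']); d=R.T@np.array([(u-c['cx'])/c['fx'],(v-c['cy'])/c['fy'],1]); o=-R.T@c['tvec'].reshape(3)
    return o+d*(z-o[2])/d[2]
E
python3 - <<'E'
from h import *
for n in('top','scene'):
    c=cam(n); cv2.imwrite(f'pics/{n}1.png',c['image'][:,:,::-1])
print(bot.get_obs())
E
```

```text
{'clock': 0.1, 'joint_pos': array([-1.14201942e+00,  2.41341139e-01,  3.89858929e-03,  1.33519335e+00,
       -2.74125432e-05,  1.57083133e+00]), 'joint_vel': array([-0.00025072, -0.00193325,  0.00167082,  0.0015228 ,  0.0008753 ,
       -0.00075644]), 'tau': array([ 7.15730603e-04, -3.73138762e+01,  2.53009969e+01,  1.08558813e-02,
        1.35370178e-04,  1.33941685e-05]), 'eef_pos': array([ 0.20762926, -0.45421173,  0.20961539]), 'tool_rot': array([ 9.77109991e-01,  2.12732740e-01, -2.09092440e-04, -8.95808819e-04]), 'ft_force': array([-0.58762934,  0.35706161,  0.26507527]), 'ft_torque': array([ 0.04588   ,  0.00641104, -0.02290067]), 'grasp_force': 0.0, 'grip_width': 0.0854873318183466}
```

View pics/top1.png

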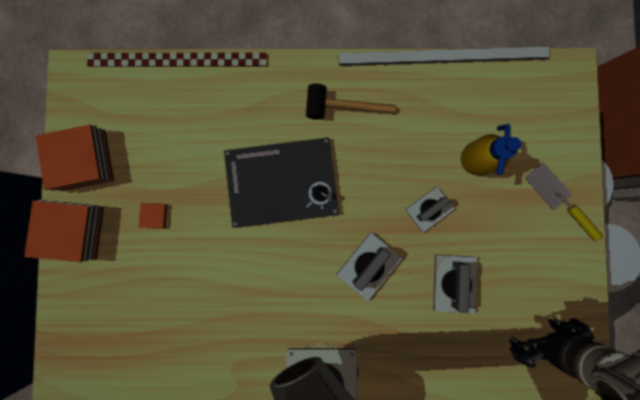

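View pics/scene1.png

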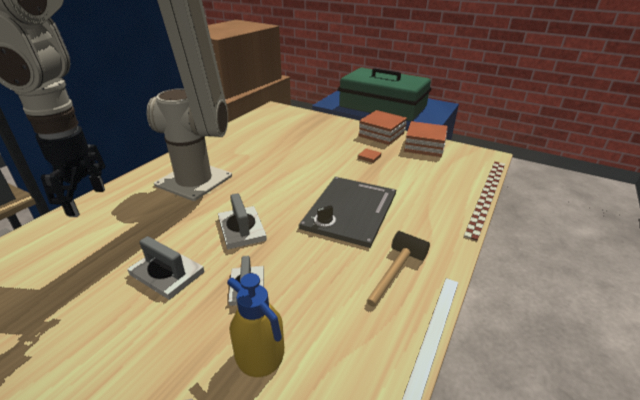

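Top view: three handled tiles, at (431,209), (370,266) and (457,285). The smallest-looking is (431,209). The jig is centred near (283,182) and its knob is at (319,193). Next I'll check this in an enlarged crop and measure sizes.

Run:
```python
from h import *
c=load('top'); im=c['image'][130:320,220:490,::-1]
im=cv2.convertScaleAbs(im,alpha=2.0)
cv2.imwrite('pics/crop.png',cv2.resize(im,None,fx=2.95,fy=2.95,interpolation=cv2.INTER_CUBIC))
w=cloud(c)
for n,(a,b,d,e) in dict(small=(180,240,400,462),mid=(228,305,330,410),right=(250,320,428,485)).items():
    P=w[a:b,d:e].reshape(-1,3)
    for lo,hi in((.009,.022),(.009,.1),(.055,.1)):
        Q=P[(P[:,2]>lo)&(P[:,2]<hi)]
        r=cv2.minAreaRect((Q[:,:2]*1000).astype(np.float32)); print(n,lo,r,np.median(Q[:,2]))
P=w[130:235,215:345].reshape(-1,3)
Q=P[(P[:,2]>.01)&(P[:,2]<.03)]
print('jig',cv2.minAreaRect((Q[:,:2]*1000).astype(np.float32)),np.median(Q[:,2]))
Q=P[(P[:,2]>.05)]
print('knob',len(Q),cv2.minAreaRect((Q[:,:2]*1000).astype(np.float32)),Q.mean(0))
P=w[120:185,450:530].reshape(-1,3);Q=P[P[:,2]>.03];print('spray',Q.min(0),Q.max(0))
```

```text
small 0.009 ((477.8205261230469, -302.1329345703125), (80.44903564453125, 110.74211120605469), 36.30891418457031) 0.015477372096156508
small 0.009 ((477.8205261230469, -302.1329345703125), (80.44903564453125, 110.74211120605469), 36.30891418457031) 0.017402129304460848
small 0.055 ((477.7508239746094, -301.3352966308594), (20.123992919921875, 88.30474090576172), 36.27027130126953) 0.0634602102872619
mid 0.009 ((320.05877685546875, -130.0900421142578), (111.52267456054688, 152.83016967773438), 50.67929458618164) 0.020018279395715186
mid 0.009 ((320.05877685546875, -130.0900421142578), (111.52267456054688, 152.83016967773438), 50.67929458618164) 0.02320245991676259
mid 0.055 ((319.9509582519531, -130.34628295898438), (29.18695068359375, 124.87783813476562), 50.57688903808594) 0.08803821645650828
right 0.009 ((272.5564880371094, -366.9949645996094), (113.69780731201172, 153.36891174316406), 87.06124114990234) 0.01997312811295863
right 0.009 ((272.5564880371094, -366.9949645996094), (113.69780731201172, 153.36891174316406), 87.06124114990234) 0.023928510569384016
right 0.055 ((272.9481201171875, -366.66973876953125), (29.696752548217773, 125.23320770263672), 87.21170806884766) 0.08787773943209595
jig ((554.81787109375, 115.41776275634766), (220.32492065429688, 300.44390869140625), 7.068203926086426) 0.01994838822739101
knob 95 ((522.8342895507812, 5.550931930541992), (47.133392333984375, 13.757195472717285), 58.343143463134766) [0.52251503 0.00580635 0.06565796]
spray [ 0.55707248 -0.48116268  0.03044107] [ 0.68669121 -0.38974241  0.22534428]
```

View pics/crop.png

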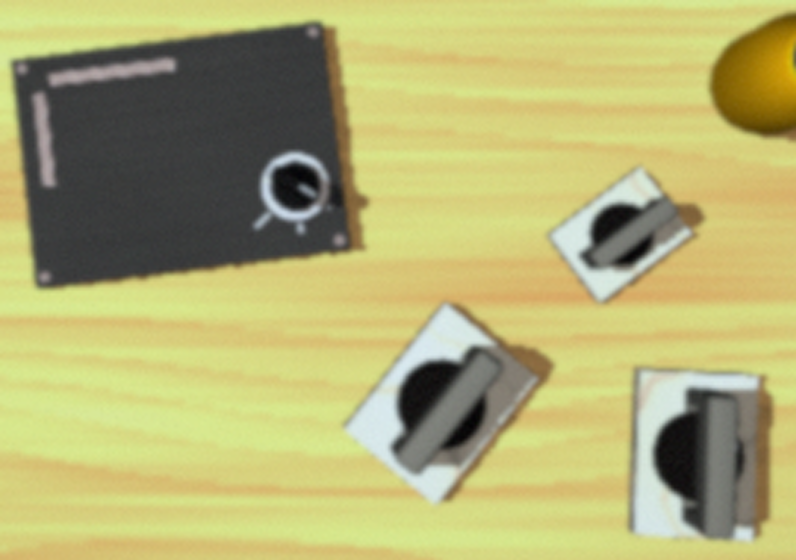

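The crop confirms it. The tile at crop (622,234) measures 80x110 mm, while the other two measure 112x153 mm, so it is the one meant. The jig is at (0.5548, 0.1154) with yaw 7.07°. The predicted knob position matches the measured one, and its bar at 58.3° means q≈0.

```bash
cat > go.py <<'E'
import sys
from h import *
from scipy.spatial.transform import Rotation as Rn
def rel(x,y,z,th):  # target TCP, th=deg of tool x in world
    o=bot.get_obs(); R=Rn.from_quat(o['tool_rot']).as_matrix(); t0=np.degrees(np.arctan2(R[1,0],R[0,0]))
    d=R.T@(np.array([x,y,z])-o['eef_pos']); dy=(th-t0+180)%360-180
    print('pos',o['eef_pos'].round(4),'th',t0.round(2),'q6',o['joint_pos'][5].round(3),'F',o['ft_force'].round(1),'w',round(o['grip_width'],4),'clk',round(o['clock'],2))
    print('delta',(d/.3).round(4),'yaw',round(-dy/45,4))
rel(*map(float,sys.argv[1:5]))
E
python3 go.py .523 .0057 .13 58.5
```

```text
pos [ 0.2076 -0.4542  0.2096] th 24.57 q6 1.571 F [-0.6  0.4  0.3] w 0.0855 clk 0.1
delta [ 1.5934 -0.9568  0.2671] yaw -0.7541
```

Request:
jog_arm(
  deltas=[
    {"delta_pos": [0.98,-0.59,0.0],"yaw": -0.75,"fingers": 1},
    {"delta_pos": [0.98,-0.59,0.0],"yaw": -0.75,"fingers": 1},
    {"delta_pos": [0.98,-0.59,0.0],"yaw": -0.75,"fingers": 1},
    {"delta_pos": [0.98,-0.59,0.0],"yaw": -0.75,"fingers": 1},
    {"delta_pos": [0.98,-0.59,0.0],"yaw": -0.75,"fingers": 1},
    {"delta_pos": [0.98,-0.59,0.0],"yaw": -0.75,"fingers": 1},
    {"delta_pos": [0.98,-0.59,0.0],"yaw": -0.75,"fingers": 1},
    {"delta_pos": [0.98,-0.59,0.0],"yaw": -0.75,"fingers": 1},
    {"delta_pos": [0.98,-0.59,0.0],"yaw": -0.75,"fingers": 1},
  ],
)

```text
clock: 1.0
eef_pos: [0.4017, -0.1705, 0.21]
tool_rot: [0.873, 0.489, -0.001, -0.0]
ft_force: [1.0, -0.1, 0.3]
grip_width: 0.0857
grasp_force: 0.0
```

```bash
python3 go.py .523 .0057 .13 58.5
```

```text
pos [ 0.4017 -0.1705  0.21  ] th 58.5 q6 1.72 F [ 1.  -0.1  0.3] w 0.0857 clk 1.0
delta [0.7123 0.0379 0.2661] yaw -0.0001
```

Request:
jog_arm(
  deltas=[
    {"delta_pos": [0.712,0.038,0.266],"yaw": 0,"fingers": 1},
    {"delta_pos": [0.712,0.038,0.266],"yaw": 0,"fingers": 1},
    {"delta_pos": [0.712,0.038,0.266],"yaw": 0,"fingers": 1},
    {"delta_pos": [0.712,0.038,0.266],"yaw": 0,"fingers": 1},
    {"delta_pos": [0.712,0.038,0.266],"yaw": 0,"fingers": 1},
    {"delta_pos": [0.712,0.038,0.266],"yaw": 0,"fingers": 1},
    {"delta_pos": [0.712,0.038,0.266],"yaw": 0,"fingers": 1},
  ],
)

```text
clock: 1.7
eef_pos: [0.5229, 0.003, 0.1299]
tool_rot: [0.874, 0.487, -0.001, -0.0]
ft_force: [0.1, -0.4, 0.5]
grip_width: 0.0852
grasp_force: 0.0
```

```bash
python3 go.py .523 .0057 .038 58.5
```

```text
pos [0.5229 0.003  0.1299] th 58.25 q6 2.131 F [ 0.1 -0.4  0.5] w 0.0852 clk 1.7
delta [ 0.0085 -0.0039  0.3062] yaw -0.0055
```

Request:
jog_arm(
  deltas=[
    {"delta_pos": [0,0,0.15],"yaw": 0,"fingers": 1},
    {"delta_pos": [0,0,0.3],"yaw": 0,"fingers": 1},
    {"delta_pos": [0,0,0.305],"yaw": 0,"fingers": 1},
    {"delta_pos": [0,0,0.305],"yaw": 0,"fingers": 0.1},
    {"delta_pos": [0,0,0.305],"yaw": 0,"fingers": 0},
    {"delta_pos": [0,0,0.305],"yaw": 0,"fingers": 0},
    {"delta_pos": [0,0,0.305],"yaw": 0,"fingers": 0},
    {"delta_pos": [0,0,0.305],"yaw": 0,"fingers": 0},
    {"delta_pos": [0,0,0.305],"yaw": 0,"fingers": 0},
    {"delta_pos": [0,0,0.305],"yaw": 0,"fingers": 0},
  ],
)

```text
clock: 2.7
eef_pos: [0.5244, 0.0044, 0.0406]
tool_rot: [0.873, 0.487, 0.001, 0.001]
ft_force: [-1.1, -1.1, 6.8]
grip_width: 0.0113
grasp_force: 58.6
```

```bash
python3 go.py .523 .0057 .038 7.5
```

```text
pos [0.5244 0.0044 0.0406] th 58.34 q6 2.132 F [-1.1 -1.1  6.8] w 0.0113 clk 2.7
delta [ 0.0012 -0.0064  0.0088] yaw 1.1298
```

Request:
jog_arm(
  deltas=[
    {"delta_pos": [0,0,-0.008],"yaw": 0.1,"fingers": 0},
    {"delta_pos": [0,0,-0.008],"yaw": 0.2,"fingers": 0},
    {"delta_pos": [0,0,-0.008],"yaw": 0.3,"fingers": 0},
    {"delta_pos": [0,0,-0.008],"yaw": 0.4,"fingers": 0},
    {"delta_pos": [0,0,-0.008],"yaw": 0.5,"fingers": 0},
    {"delta_pos": [0,0,-0.008],"yaw": 0.6,"fingers": 0},
    {"delta_pos": [0,0,-0.008],"yaw": 0.7,"fingers": 0},
    {"delta_pos": [0,0,-0.008],"yaw": 0.8,"fingers": 0},
    {"delta_pos": [0,0,-0.008],"yaw": 0.9,"fingers": 0},
    {"delta_pos": [0,0,-0.008],"yaw": 1.0,"fingers": 0},
    {"delta_pos": [0,0,-0.008],"yaw": 1.0,"fingers": 0},
  ],
)

```text
clock: 3.8
eef_pos: [0.5244, 0.004, 0.0409]
tool_rot: [0.993, 0.116, 0.001, 0.0]
ft_force: [5.3, -1.8, -10.5]
grip_width: 0.0113
grasp_force: 59.9
```

```bash
python3 go.py .523 .0057 .04 7.1
```

```text
pos [0.5244 0.004  0.0409] th 13.32 q6 2.917 F [  5.3  -1.8 -10.5] w 0.0113 clk 3.8
delta [-0.0034 -0.0066  0.0029] yaw 0.1381
```

Request:
jog_arm(
  deltas=[
    {"delta_pos": [0,0,0.004],"yaw": 0.07,"fingers": 0},
    {"delta_pos": [0,0,0.004],"yaw": 0.14,"fingers": 0},
    {"delta_pos": [0,0,0.004],"yaw": 0.14,"fingers": 0},
    {"delta_pos": [0,0,0.004],"yaw": 0.14,"fingers": 0},
    {"delta_pos": [0,0,0.004],"yaw": 0.14,"fingers": 0.5},
    {"delta_pos": [0,0,0.004],"yaw": 0.14,"fingers": 1},
    {"delta_pos": [0,0,0.004],"yaw": 0.14,"fingers": 1},
    {"delta_pos": [0,0,0.004],"yaw": 0.14,"fingers": 1},
    {"delta_pos": [0,0,-0.15],"yaw": 0.14,"fingers": 1},
    {"delta_pos": [0,0,-0.3],"yaw": 0.14,"fingers": 1},
    {"delta_pos": [0,0,-0.4],"yaw": 0.14,"fingers": 1},
    {"delta_pos": [0,0,-0.4],"yaw": 0.14,"fingers": 1},
  ],
)

```text
clock: 5.0
eef_pos: [0.527, 0.0044, 0.1669]
tool_rot: [0.998, 0.061, 0.005, 0.0]
ft_force: [0.3, 0.1, -0.6]
grip_width: 0.0857
grasp_force: 0.0
```

```bash
python3 go.py .4778 -.3018 .15 126.3
python3 - <<'E'
from h import *
c=cam('wrist'); cv2.imwrite('pics/w1.png',c['image'][:,:,::-1])
w=cloud(c); m=(w[...,2]>.06)&(w[...,2]<.07)&(abs(w[...,0]-.523)<.04)&(abs(w[...,1]-.0057)<.04)
Q=w[m]; print(len(Q), cv2.minAreaRect((Q[:,:2]*1000).astype(np.float32)) if len(Q) else '')
E
```

```text
pos [0.527  0.0044 0.1669] th 7.04 q6 3.027 F [ 0.3  0.1 -0.6] w 0.0857 clk 5.0
delta [-0.2882  0.9929  0.0545] yaw -2.6503
693 ((523.7402954101562, 5.168720245361328), (47.32405471801758, 13.865217208862305), 8.23436450958252)
```

View pics/w1.png

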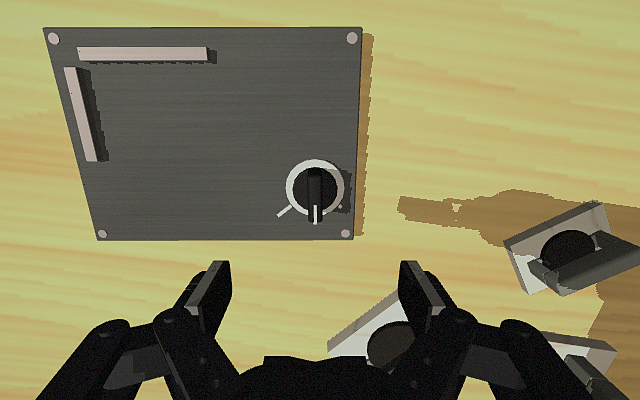

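Wrist view: the pointer at (315,215) is on the medium mark, both stops are raised, and the bar at 8.2° gives q≈0.88. On to the tile.

Request:
jog_arm(
  deltas=[
    {"delta_pos": [-0.288,0.98,0.0],"yaw": -1,"fingers": 1},
    {"delta_pos": [-0.288,0.98,0.0],"yaw": -1,"fingers": 1},
    {"delta_pos": [-0.288,0.98,0.0],"yaw": -1,"fingers": 1},
    {"delta_pos": [-0.288,0.98,0.0],"yaw": -1,"fingers": 1},
    {"delta_pos": [-0.288,0.98,0.0],"yaw": -1,"fingers": 1},
    {"delta_pos": [-0.288,0.98,0.0],"yaw": -1,"fingers": 1},
    {"delta_pos": [-0.288,0.98,0.0],"yaw": -1,"fingers": 1},
  ],
)

```text
clock: 5.75
eef_pos: [0.4717, -0.3004, 0.1595]
tool_rot: [0.899, 0.438, -0.001, -0.001]
ft_force: [-0.5, 0.9, 0.9]
grip_width: 0.0851
grasp_force: 0.0
```

Request:
jog_arm(
  deltas=[
    {"delta_pos": [0,0,0],"yaw": -0.2,"fingers": 1},
    {"delta_pos": [0,0,0],"yaw": -0.4,"fingers": 1},
    {"delta_pos": [0,0,0],"yaw": -0.6,"fingers": 1},
    {"delta_pos": [0,0,0],"yaw": -0.8,"fingers": 1},
    {"delta_pos": [0,0,0],"yaw": -1,"fingers": 1},
    {"delta_pos": [0,0,0],"yaw": -1,"fingers": 1},
  ],
)

```text
clock: 6.35
eef_pos: [0.4725, -0.2973, 0.1594]
tool_rot: [0.661, 0.75, -0.0, -0.002]
ft_force: [0.4, -0.1, -0.3]
grip_width: 0.0852
grasp_force: 0.0
```

```bash
python3 go.py .4778 -.3018 .15 126.3
python3 - <<'E'
from h import *
c=cam('wrist'); w=cloud(c)
m=(w[...,2]>.058)&(w[...,2]<.07)&(np.hypot(w[...,0]-.478,w[...,1]+.302)<.07)
Q=w[m]; print(len(Q), cv2.minAreaRect((Q[:,:2]*1000).astype(np.float32)) if len(Q) else '')
E
```

```text
pos [ 0.4725 -0.2973  0.1594] th 97.21 q6 0.883 F [ 0.4 -0.1 -0.3] w 0.0852 clk 6.35
delta [-0.0172  0.0156  0.0311] yaw -0.6464
1905 ((477.9825744628906, -302.51959228515625), (20.138397216796875, 88.9784164428711), 36.53635787963867)
```

Request:
jog_arm(
  deltas=[
    {"delta_pos": [-0.017,0.0165,0.1],"yaw": -0.2,"fingers": 1},
    {"delta_pos": [-0.017,0.0165,0.13],"yaw": -0.4,"fingers": 1},
    {"delta_pos": [-0.017,0.0165,0.13],"yaw": -0.65,"fingers": 1},
    {"delta_pos": [-0.017,0.0165,0.13],"yaw": -0.65,"fingers": 1},
    {"delta_pos": [-0.017,0.0165,0.13],"yaw": -0.65,"fingers": 1},
    {"delta_pos": [-0.017,0.0165,0.13],"yaw": -0.65,"fingers": 1},
  ],
)

```text
clock: 7.0
eef_pos: [0.4787, -0.3021, 0.1215]
tool_rot: [0.453, 0.892, 0.0, -0.001]
ft_force: [-0.8, -0.1, 0.2]
grip_width: 0.0854
grasp_force: 0.0
```

```bash
python3 go.py .478 -.3022 .034 126.4
```

```text
pos [ 0.4787 -0.3021  0.1215] th 126.17 q6 0.376 F [-0.8 -0.1  0.2] w 0.0854 clk 7.0
delta [ 0.0006 -0.0018  0.2917] yaw -0.005
```

Request:
jog_arm(
  deltas=[
    {"delta_pos": [0,0,0.12],"yaw": -0.005,"fingers": 1},
    {"delta_pos": [0,0,0.24],"yaw": -0.005,"fingers": 1},
    {"delta_pos": [0,0,0.29],"yaw": -0.005,"fingers": 1},
    {"delta_pos": [0,0,0.29],"yaw": -0.005,"fingers": 0.5},
    {"delta_pos": [0,0,0.29],"yaw": -0.005,"fingers": 0},
    {"delta_pos": [0,0,0.29],"yaw": -0.005,"fingers": 0},
    {"delta_pos": [0,0,0.29],"yaw": -0.005,"fingers": 0},
    {"delta_pos": [0,0,0.29],"yaw": -0.005,"fingers": 0},
    {"delta_pos": [0,0,0.29],"yaw": -0.005,"fingers": 0},
    {"delta_pos": [0,0,0.29],"yaw": -0.005,"fingers": 0},
  ],
)

```text
clock: 8.0
eef_pos: [0.4801, -0.3034, 0.0373]
tool_rot: [0.45, 0.893, -0.0, 0.001]
ft_force: [-1.7, -0.0, 6.3]
grip_width: 0.0172
grasp_force: 59.1
```

```bash
python3 go.py .478 -.3022 .1 126.4
```

```text
pos [ 0.4801 -0.3034  0.0373] th 126.48 q6 0.371 F [-1.7 -0.   6.3] w 0.0172 clk 8.0
delta [ 0.0067 -0.0031 -0.2091] yaw 0.0018
```

Request:
jog_arm(
  deltas=[
    {"delta_pos": [0,0,-0.1],"yaw": 0,"fingers": 0},
    {"delta_pos": [0,0,-0.2],"yaw": 0,"fingers": 0},
    {"delta_pos": [0,0,-0.3],"yaw": 0,"fingers": 0},
    {"delta_pos": [0,0,-0.42],"yaw": 0,"fingers": 0},
    {"delta_pos": [0,0,-0.42],"yaw": 0,"fingers": 0},
    {"delta_pos": [0,0,-0.42],"yaw": 0,"fingers": 0},
  ],
)

```text
clock: 8.6
eef_pos: [0.4791, -0.3024, 0.161]
tool_rot: [0.45, 0.893, 0.0, -0.0]
ft_force: [-0.1, -0.2, -7.0]
grip_width: 0.0176
grasp_force: 60.0
```

```bash
python3 go.py .5761 .1714 .16 97.07
```

```text
pos [ 0.4791 -0.3024  0.161 ] th 126.49 q6 0.371 F [-0.1 -0.2 -7. ] w 0.0176 clk 8.6
delta [1.0774 1.1991 0.0035] yaw 0.6538
```

Half way first, at moderate speed.

Request:
jog_arm(
  deltas=[
    {"delta_pos": [0.09,0.1,0],"yaw": 0.05,"fingers": 0},
    {"delta_pos": [0.18,0.2,0],"yaw": 0.1,"fingers": 0},
    {"delta_pos": [0.27,0.3,0],"yaw": 0.18,"fingers": 0},
    {"delta_pos": [0.36,0.4,0],"yaw": 0.25,"fingers": 0},
    {"delta_pos": [0.45,0.5,0],"yaw": 0.33,"fingers": 0},
    {"delta_pos": [0.54,0.6,0],"yaw": 0.4,"fingers": 0},
    {"delta_pos": [0.63,0.7,0],"yaw": 0.48,"fingers": 0},
    {"delta_pos": [0.72,0.8,0],"yaw": 0.55,"fingers": 0},
    {"delta_pos": [0.81,0.9,0],"yaw": 0.62,"fingers": 0},
    {"delta_pos": [0.86,0.96,0],"yaw": 0.65,"fingers": 0},
    {"delta_pos": [0.88,0.98,0],"yaw": 0.65,"fingers": 0},
    {"delta_pos": [0.88,0.98,0],"yaw": 0.65,"fingers": 0},
  ],
)

```text
clock: 9.8
eef_pos: [0.5569, 0.0854, 0.1587]
tool_rot: [0.66, 0.751, -0.002, -0.002]
ft_force: [-0.5, -0.9, -6.0]
grip_width: 0.0174
grasp_force: 60.1
```

```bash
python3 go.py .5761 .1714 .1 97.07
```

```text
pos [0.5569 0.0854 0.1587] th 97.39 q6 1.594 F [-0.5 -0.9 -6. ] w 0.0174 clk 9.8
delta [0.2761 0.1013 0.1951] yaw 0.0071
```

Request:
jog_arm(
  deltas=[
    {"delta_pos": [0.09,0.03,0],"yaw": 0.004,"fingers": 0},
    {"delta_pos": [0.18,0.06,0],"yaw": 0.004,"fingers": 0},
    {"delta_pos": [0.27,0.1,0.05],"yaw": 0.004,"fingers": 0},
    {"delta_pos": [0.276,0.101,0.12],"yaw": 0.004,"fingers": 0},
    {"delta_pos": [0.276,0.101,0.195],"yaw": 0.004,"fingers": 0},
    {"delta_pos": [0.276,0.101,0.23],"yaw": 0.004,"fingers": 0},
    {"delta_pos": [0.276,0.101,0.23],"yaw": 0.004,"fingers": 0},
    {"delta_pos": [0.276,0.101,0.23],"yaw": 0.004,"fingers": 0},
  ],
)

```text
clock: 10.6
eef_pos: [0.5784, 0.1694, 0.0927]
tool_rot: [0.663, 0.749, -0.0, 0.0]
ft_force: [0.5, 0.0, -5.5]
grip_width: 0.018
grasp_force: 60.2
```

```bash
python3 - <<'E'
from h import *
c=cam('wrist'); w=cloud(c); cv2.imwrite('pics/w2.png',c['image'][:,:,::-1])
c=cam('top'); w=cloud(c); P=w[130:235,215:345].reshape(-1,3)
Q=P[(P[:,2]>.014)&(P[:,2]<.024)]
print('jig',cv2.minAreaRect((Q[:,:2]*1000).astype(np.float32)))
E
python3 go.py .5761 .1714 .057 97.07
```

```text
jig ((559.55615234375, 77.741943359375), (220.4220428466797, 224.36863708496094), 7.096277713775635)
pos [0.5794 0.1701 0.094 ] th 97.01 q6 1.734 F [ 0.8  0.2 -5.4] w 0.0174 clk 10.7
delta [ 0.0055 -0.0108  0.1232] yaw -0.0013
```

View pics/w2.png

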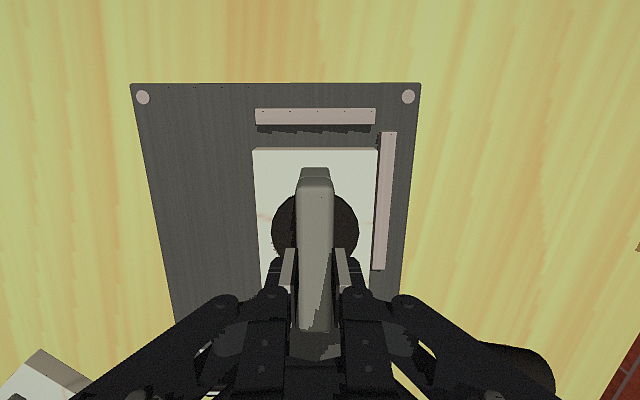

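Wrist view: the tile is square over the plate. The left stop is ahead at (315,116) and the far stop is at right (385,200), with gaps to both. Lowering.

Request:
jog_arm(
  deltas=[
    {"delta_pos": [0,0,0.05],"yaw": 0,"fingers": 0},
    {"delta_pos": [0,0,0.09],"yaw": 0,"fingers": 0},
    {"delta_pos": [0,0,0.105],"yaw": 0,"fingers": 0},
    {"delta_pos": [0,0,0.115],"yaw": 0,"fingers": 0},
    {"delta_pos": [0,0,0.12],"yaw": 0,"fingers": 0},
    {"delta_pos": [0,0,0.12],"yaw": 0,"fingers": 0},
    {"delta_pos": [0,0,0.12],"yaw": 0,"fingers": 0},
  ],
)

```text
clock: 11.4
eef_pos: [0.5788, 0.1707, 0.0574]
tool_rot: [0.662, 0.749, 0.001, 0.0]
ft_force: [-0.9, -0.1, -2.9]
grip_width: 0.0174
grasp_force: 60.6
```

```bash
python3 go.py .5865 .1848 .057 97.07
```

```text
pos [0.5788 0.1707 0.0574] th 97.07 q6 1.734 F [-0.9 -0.1 -2.9] w 0.0174 clk 11.4
delta [0.0436 0.0312 0.0012] yaw -0.0
```

Request:
jog_arm(
  deltas=[
    {"delta_pos": [0,0.005,0.003],"yaw": 0,"fingers": 0},
    {"delta_pos": [0,0.01,0.003],"yaw": 0,"fingers": 0},
    {"delta_pos": [0,0.015,0.003],"yaw": 0,"fingers": 0},
    {"delta_pos": [0,0.02,0.003],"yaw": 0,"fingers": 0},
    {"delta_pos": [0,0.025,0.003],"yaw": 0,"fingers": 0},
    {"delta_pos": [0,0.028,0.003],"yaw": 0,"fingers": 0},
    {"delta_pos": [0,0.028,0.003],"yaw": 0,"fingers": 0},
  ],
)

```text
clock: 12.1
eef_pos: [0.5876, 0.1719, 0.0573]
tool_rot: [0.662, 0.749, 0.001, 0.001]
ft_force: [-2.9, -0.1, 6.4]
grip_width: 0.0179
grasp_force: 61.5
```

```bash
python3 go.py .5865 .1848 .057 97.07
```

```text
pos [0.5876 0.1719 0.0573] th 97.07 q6 1.732 F [-2.9 -0.1  6.4] w 0.0179 clk 12.1
delta [0.043  0.0016 0.0011] yaw -0.0001
```

Request:
jog_arm(
  deltas=[
    {"delta_pos": [0.006,0,-0.002],"yaw": 0,"fingers": 0},
    {"delta_pos": [0.012,0,-0.002],"yaw": 0,"fingers": 0},
    {"delta_pos": [0.018,0,-0.002],"yaw": 0,"fingers": 0},
    {"delta_pos": [0.024,0,-0.002],"yaw": 0,"fingers": 0},
    {"delta_pos": [0.03,0,-0.002],"yaw": 0,"fingers": 0},
    {"delta_pos": [0.036,0,-0.002],"yaw": 0,"fingers": 0},
    {"delta_pos": [0.04,0,-0.002],"yaw": 0,"fingers": 0},
    {"delta_pos": [0.04,0,-0.002],"yaw": 0,"fingers": 0},
  ],
)

```text
clock: 12.9
eef_pos: [0.5865, 0.1832, 0.0573]
tool_rot: [0.662, 0.749, 0.001, 0.001]
ft_force: [0.2, -2.7, 5.5]
grip_width: 0.0178
grasp_force: 61.5
```

```bash
python3 go.py .5865 .1848 .057 97.07
```

```text
pos [0.5865 0.1832 0.0573] th 97.04 q6 1.751 F [ 0.2 -2.7  5.5] w 0.0178 clk 12.9
delta [0.0052 0.0005 0.001 ] yaw -0.0006
```

Only sliding friction so far. I'll advance both ways in small steps.

Request:
jog_arm(
  deltas=[
    {"delta_pos": [0.005,0.003,-0.002],"yaw": 0,"fingers": 0},
    {"delta_pos": [0.01,0.006,-0.002],"yaw": 0,"fingers": 0},
    {"delta_pos": [0.01,0.006,-0.002],"yaw": 0,"fingers": 0},
  ],
)

```text
clock: 13.2
eef_pos: [0.5866, 0.1832, 0.0573]
tool_rot: [0.663, 0.749, -0.002, 0.002]
ft_force: [-1.6, -9.8, 6.2]
grip_width: 0.0178
grasp_force: 61.7
```

```bash
python3 go.py .5865 .1848 .057 97.07
```

```text
pos [0.5866 0.1832 0.0573] th 96.95 q6 1.756 F [-1.6 -9.8  6.2] w 0.0178 clk 13.2
delta [0.0053 0.0002 0.0009] yaw -0.0026
```

Request:
jog_arm(
  deltas=[
    {"delta_pos": [0,0.005,0],"yaw": 0,"fingers": 0},
    {"delta_pos": [0,0.01,0],"yaw": 0,"fingers": 0},
    {"delta_pos": [0,0.01,0],"yaw": 0,"fingers": 0},
  ],
)

```text
clock: 13.5
eef_pos: [0.5872, 0.1833, 0.0573]
tool_rot: [0.663, 0.749, -0.004, 0.001]
ft_force: [-6.7, -10.6, 11.3]
grip_width: 0.0176
grasp_force: 62.2
```

```bash
python3 go.py .5865 .1848 .057 97.07
```

```text
pos [0.5872 0.1833 0.0573] th 96.96 q6 1.755 F [ -6.7 -10.6  11.3] w 0.0176 clk 13.5
delta [ 0.0052 -0.0018  0.0009] yaw -0.0024
```

Request:
jog_arm(
  deltas=[
    {"delta_pos": [0.001,0.004,-0.003],"yaw": 0,"fingers": 0},
    {"delta_pos": [0.002,0.008,-0.003],"yaw": 0,"fingers": 0},
    {"delta_pos": [0.003,0.012,-0.003],"yaw": 0,"fingers": 0},
    {"delta_pos": [0.003,0.012,-0.003],"yaw": 0,"fingers": 0},
    {"delta_pos": [0.003,0.012,-0.003],"yaw": 0,"fingers": 0},
  ],
)

```text
clock: 14.0
eef_pos: [0.5875, 0.1834, 0.0575]
tool_rot: [0.663, 0.749, -0.007, -0.001]
ft_force: [-12.5, -13.6, 14.1]
grip_width: 0.0174
grasp_force: 62.5
```

```bash
python3 go.py .5865 .1848 .057 97.07
python3 - <<'E'
from h import *
c=cam('wrist'); w=cloud(c); cv2.imwrite('pics/w3.png',c['image'][:,:,::-1])
a=np.radians(7.08);R=np.array([[np.cos(a),-np.sin(a)],[np.sin(a),np.cos(a)]])
j=(w[...,:2]-[.5548,.1154])@R*1000; z=w[...,2]*1000
m=(z>31.5)&(z<37.5)&(j[...,0]>-10)&(j[...,0]<95)&(j[...,1]>0)&(j[...,1]<125)
Q=j[m];print(len(Q),np.percentile(Q,[1,50,99.5],axis=0),np.percentile(z[m],[5,50,95]))
for l,h in((60,82),(-20,20)):
  q=Q[(Q[:,0]>l)&(Q[:,0]<h)]; print(l,q[:,1].max() if len(q) else 0)
m=(z>26)&(z<31); Q=j[m]; print('stops',[ (round(s,1)) for s in (Q[Q[:,1]>117][:,1].min(), Q[(Q[:,0]>77)&(Q[:,1]<112)][:,0].min(), np.median(z[m]))])
E
```

```text
pos [0.5875 0.1834 0.0575] th 96.95 q6 1.755 F [-12.5 -13.6  14.1] w 0.0174 clk 14.0
delta [ 0.0052 -0.0027  0.0016] yaw -0.0026
7518 [[  0.50574489  26.02957893]
 [ 41.64210168  97.9899245 ]
 [ 79.62926219 119.59114091]] [34.58754216 35.74543308 36.81836861]
60 119.69242989746331
-20 119.65525218597678
stops [np.float64(119.3), np.float64(80.8), np.float64(29.4)]
```

View pics/w3.png

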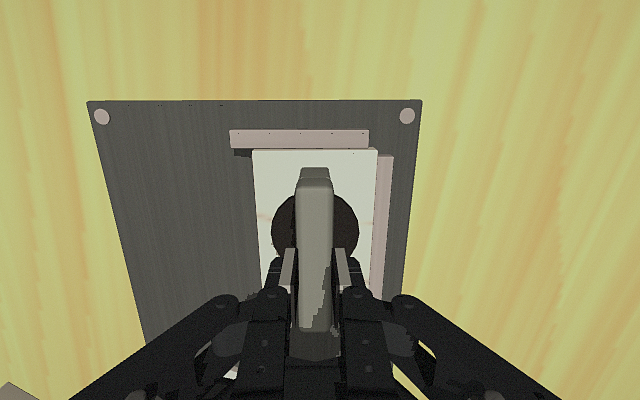

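The tile's edges are at 79.6 and 119.6 mm in the jig frame, against 80 and 120 wanted, and flush in the picture along (315,150) and (377,220). I'll add a little more push for margin and let it settle.

Request:
jog_arm(
  deltas=[
    {"delta_pos": [0.003,0.002,-0.002],"yaw": 0,"fingers": 0},
    {"delta_pos": [0.007,0.004,-0.003],"yaw": 0,"fingers": 0},
    {"delta_pos": [0.007,0.004,-0.003],"yaw": 0,"fingers": 0},
    {"delta_pos": [0.007,0.004,-0.003],"yaw": 0,"fingers": 0},
    {"delta_pos": [0.007,0.004,-0.003],"yaw": 0,"fingers": 0},
    {"delta_pos": [0.007,0.004,-0.003],"yaw": 0,"fingers": 0},
    {"delta_pos": [0.007,0.004,-0.003],"yaw": 0,"fingers": 0},
    {"delta_pos": [0.007,0.004,-0.003],"yaw": 0,"fingers": 0},
  ],
)

```text
clock: 14.85
eef_pos: [0.5877, 0.1835, 0.0577]
tool_rot: [0.663, 0.748, -0.009, -0.0]
ft_force: [-13.4, -16.7, 13.6]
grip_width: 0.0177
grasp_force: 62.4
```

```bash
python3 go.py .5865 .1848 .057 97.07
python3 - <<'E'
from h import *
c=cam('wrist'); w=cloud(c)
a=np.radians(7.08);R=np.array([[np.cos(a),-np.sin(a)],[np.sin(a),np.cos(a)]])
j=(w[...,:2]-[.5548,.1154])@R*1000; z=w[...,2]*1000
m=(z>31)&(z<39)&(j[...,0]>2)&(j[...,0]<78)&(j[...,1]>85)&(j[...,1]<118)
print(np.linalg.lstsq(np.c_[j[m],np.ones(m.sum())],z[m],rcond=None)[0], np.median(z[m]))
c=cam('top'); w=cloud(c); P=w[170:215,300:340].reshape(-1,3); Q=P[(P[:,2]>.058)&(P[:,2]<.072)]
print('knob',len(Q),cv2.minAreaRect((Q[:,:2]*1000).astype(np.float32)))
o=bot.get_obs();print(o['ft_force'],abs(o['joint_vel']).max())
E
```

```text
pos [0.5877 0.1835 0.0577] th 96.89 q6 1.758 F [-13.4 -16.7  13.6] w 0.0177 clk 14.85
delta [ 0.0047 -0.0034  0.0025] yaw -0.0039
[-1.20700753e-02 -2.30391966e-03  3.66790685e+01] 35.948610014461416
knob 92 ((523.3367919921875, 5.553859710693359), (46.72770309448242, 13.805557250976562), 7.487972736358643)
[-13.98680652 -16.72129808  13.36457955] 0.0014073974825937446
```

```bash
python3 -c "
from workcell import bot
print(bot.job_done())"
```

```text
the job is handed in; nothing more can be done
None
```

The job is handed in, with no verdict returned: the knob is at the middle mark, and the tile is still held by its handle, flat to within 0.012 rad on the plate and pressed with roughly 15 N at the wrist toward each stop (part of that is friction).

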